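# Release the measuring cell from its ratchet clamp

## Task

The measurement is over: unload the cell clamp on the bench. Lift the clamp's ratchet pawl by its tab until it stands well up, then slide the clamp bar back by its handle as far as it goes and take out the measuring cell that was clamped. Set that cell down gently, upright, on the floor of the shallow grey tray (not in the deep bin), and leave the bar slid back.

Things in the scene. Friction and masses are not known exactly. Their poses are not given: they have to be found in the camera images.
- pawl_tab (a point): Top centre of the upright tab (16 mm in x, 14 in y; pinch its top 30) on the ratchet pawl's free end, 101 mm up. At start y runs along the bar from cell to pawl, z up. Hinge: parallel to x, 75 mm to -y, 51 below. It swings 0.9 rad up and back towards the cell; lift about 0.7. Stiff (2 N at the tab), stays where left; when down its tooth blocks the bar.
- bar_handle (a point): Top centre of the clamp bar's upright steel handle, 20 mm (x) by 14 (y), 135.5 mm above the bench, standing 52 on the sliding jaw. y: along the bar, away from the cell; the tab is 170 mm that way at the start. The bar slides +y only, 55 mm to its stop, 3 N friction, stays where left. The jaw's lip hooks 12 mm over the cell's top until slid back.
- cell: Clamped measuring cell: upright aluminium block with black windows, 40 (x) x 44 (y) x 60 mm high, white port 10 mm high on top; about 0.25 kg. Origin: centre of underside, z up. Stands on the clamp's base 14 mm above the bench, 38 mm to -y of the handle, between fixed stop (54 mm high) and jaw; its x sides are free to pinch. A like cell loose on the bench is a spare.
- tray: Shallow open tray of grey plastic, 120 mm (x) by 150 mm (y), 25 mm high, walls and floor 5 mm thick, fixed to the bench. Origin at the centre of its underside. The grey bin of the same outline but 75 mm high is not the one; the two may trade places.
Mind the look-alikes: they are no part of the job. Of the things shaped like the tray, the grey one is meant.

How it is judged:
On the way, in this order (a step that is already met when the one before it is completed fails the run):
1. the pawl is lifted (its tab moved by more than 40 mm) while the bar is still in place (distance of pawl_tab from where it was at the start of the episode above 0.04 m and distance of bar_handle from where it was at the start of the episode below 0.01 m), for 0.1 s.
2. the bar is slid back by more than 40 mm, the cell still in the clamp (distance of bar_handle from where it was at the start of the episode above 0.04 m and distance of cell from where it was at the start of the episode below 0.06 m), for 0.1 s.
At the end, for the whole second after the job is handed in: The clamped cell stands upright (within 10 degrees), at rest and released, on the floor of the shallow tray (origin within 45 mm in x and 60 mm in y of the tray's centre, within 5 mm of floor height), and the bar is still slid back by more than 40 mm (x of cell in the frame of tray between -0.045 and 0.045 m and y of cell in the frame of tray between -0.06 and 0.06 m and z of cell in the frame of tray between 0 and 0.01 m and angle between cell's own z axis and vertical below 0.17 rad and linear speed of cell below 0.02 m/s and distance of bar_handle from where it was at the start of the episode above 0.04 m); the robot touches nothing.
It fails at once if the cell is dropped (it falls unheld, faster than 0.5 m/s, as after a fall of 13 mm) (linear speed of cell above 0.5 m/s and contact force between cell and the fingers below 0.5 N).
It also fails if it takes over 51 s, if anything falls off the work surface, if the arm or the gripper's body presses on something with over 40 N, if the wrist force passes 120 N, or if a joint passes its speed limit or range.

## Robot

A 7-joint arm with a two-finger parallel gripper is mounted at the origin on the work surface. World frame = base frame: x ahead of the robot, y to its left, z up, the work surface at z = 0. Lengths are in m, angles in rad, forces in N, time in s.
With the tool pointing down it reaches from about 0.425 to 0.875 m from the base axis. Payload 4.7 kg.
Tool frame: the origin (TCP) lies at the very end of the fingers, on their centre line; the grasp point (between the pads) lies 19 mm behind it; z points along the fingers, y is the line along which they close (so a half turn about z gives the same grasp; the last joint's range is limited). The gripper opens to 87 mm and grips with 3 to 60 N. Pads are 19 mm wide; open, the fingers measure 117 mm over their backs; the gripper's body (75 mm by 190 mm) begins 51 mm behind the grasp point.
Start: joints at [-1.127, 0.321, -0.07, 1.45, 0.023, 1.371, -0.057], TCP at [0.271, 0.591, 0.223] pointing down, gripper open.
Joint ranges: [-2.86, 2.86], [-0.3, 2.09], [-1.38, 1.24], [0.06, 2.45], [-1.56, 4.7], [0.09, 2.05], [-2.69, 2.69]. Speed limits (rad/s): [2.57, 2.57, 3.14, 3.14, 3.14, 3.14, 3.14].

## Interface

Orientations are given as a rotation vector (axis times angle).
In Python, from bench import ctrl, vision gives the robot as it stands.
- The arm moves only by the tool jog_arm, never from a script. Its argument "increments" is a list of rows, each an object of numbers: "tx", "ty", "tz": the shift along the tool's x, y, z in mm; "wx", "wy", "wz": the turn, a rotation vector about the tool's x, y, z in rad; "gripper": the opening, from 0 (shut) to 1 (fully open). In form: [{"tx": .., "ty": .., "tz": .., "wx": .., "wy": .., "wz": .., "gripper": ..}, ...]. A call has exactly 5 rows; each row is the pose to reach, as a shift and turn from the pose commanded when the call began, along the tool's axes at that moment; what a row does not reach only later rows make up. A row lasts 1/12 s, in which the tool goes at most 41.7 mm and 7.16 degrees, less where a joint would pass 70% of its speed; a pose out of reach is approached as far as the arm can. A call with a gripper value outside its range is refused whole. The fingers move at their own pace and stop on an object; "grip_force" is the grip in N (left out, the last holds). Time passes only in rows, so rows that repeat a pose let the fingers close, or fill a call up. It gives the time, the measured TCP pose, the force, the opening and the grip force at its end, in the units of the state.
- ctrl.get_state(): the state, without advancing time (a new reading comes with each control period).
- vision.get_image(name): name is "scene" or "top" or "wrist"; returns a dict with "color" (420x560x3 uint8, blue, green, red), "fx", "fy", "cx", "cy" (pixels), "extrinsics" (4x4, takes a point from world to camera coordinates). Camera axes: x right, y down, z forward; pixel columns grow to the right and rows downward; lengths in m; the calibration is good to about 2 mm. A picture is of the moment at which its call begins. There is no depth.
- ctrl.close_job(): hands the job in; it is judged then, once.
Trained networks look in the newest picture that a camera, given by its name, has taken for a name from the list of things; names that differ only in an ending like _2 or _b are one class to them, and where a whole thing is asked for, a point or a joint stands for the part that bears it (a point fixed in the world has none). Each returns a list of dicts, best first, with "conf" (0 to 1); they miss things now and then, are a little off and sometimes report something else, mostly with a low value. They report only what shows in the picture. A call takes as long as a camera call. They do not tell look-alikes from the thing itself.
- vision.spot_in(camera, thing): "bbox" ([left, top, right, bottom] in pixels, round what is visible of it).
The state is a dict: "time": time; "joint_positions": joint angles; "qd": joint speeds; "joint_torque": joint torques, N m; "position": TCP position; "tool_rot": TCP orientation; "ft_force": force on the tool from outside, world axes, zero at the start; "torque": the same for the moment, N m; "grip_width": opening from 0.0 (shut) to 1.0 (fully open); "grip_force": force on a finger pad.
Only numpy, scipy, OpenCV 4.12 (cv2) and the standard library are available. Lean on these libraries where they do the work, as an engineer would, in place of code of your own. Each camera call takes 0.05 s, during which the arm holds its last target. There are 200 camera calls.

## Working session

There is one attempt and no reset: what is moved stays moved. The work goes in short steps, Python scripts to look and compute and a tool call to move; the robot and the scene stay as the last step left them, time stands still between calls to the robot, and variables do not carry over. Pictures are saved under pics/ and viewed, at most 10 in all, crops included, and the job is handed in when it is done.

Besides the shell and the picture viewer there is one more tool, called after "Request:" by a JSON object that holds its "op" and its "data". jog_arm: Moves the arm, as the interface text tells. Its arguments: {"type":"object","properties":{"increments":{"type":"array"},"grip_force":{"type":"number"}},"required":["increments"]}

```bash
mkdir -p pics
python3 - <<'E'
from bench import ctrl, vision
import cv2
for c in ("scene","top"):
    im=vision.get_image(c); cv2.imwrite(f"pics/{c}0.png",im["color"])
    print(c,im["fx"],im["cx"],im["cy"],im["extrinsics"].round(4).tolist() if hasattr(im["extrinsics"],"round") else im["extrinsics"])
    for t in ("pawl_tab","bar_handle","cell","tray"):
        print(t,[( [round(v) for v in d["bbox"]],round(d["conf"],2)) for d in vision.spot_in(c,t)])
s=ctrl.get_state();print(s["time"],s["position"],s["tool_rot"])
E
```

```text
scene 406.1359507205434 280.7184061699244 208.65129294928866 [[0.3243, 0.9459, -0.0102, -0.0763], [0.4729, -0.1715, -0.8643, -0.1061], [-0.8192, 0.2755, -0.5029, 1.5472], [0.0, 0.0, 0.0, 1.0]]
pawl_tab [([408, 220, 440, 240], 0.57)]
bar_handle [([362, 210, 426, 250], 0.82)]
cell [([356, 227, 368, 256], 0.67)]
tray [([175, 206, 227, 235], 0.91), ([94, 224, 160, 264], 0.67), ([199, 282, 276, 341], 0.65)]
top 537.1023995410679 274.52189524925706 207.18865462962327 [[0.005, -0.9999, 0.0126, -0.0897], [-0.993, -0.0064, -0.118, 0.4311], [0.1181, -0.0119, -0.9929, 1.5494], [0.0, 0.0, 0.0, 1.0]]
pawl_tab [([127, 145, 156, 168], 0.5)]
bar_handle [([146, 152, 197, 175], 0.96), ([194, 161, 211, 179], 0.69)]
cell [([193, 161, 210, 178], 0.51)]
tray [([301, 114, 358, 162], 0.98), ([377, 236, 441, 288], 0.7), ([305, 257, 363, 301], 0.63)]
0.5 [0.2708767  0.59086256 0.22252876] [ 6.69965203e-01  3.06930542e+00 -2.10075894e-05]
```

View pics/scene0.png

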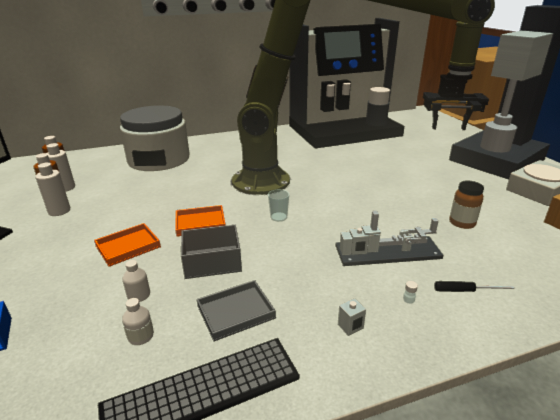

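View pics/top0.png

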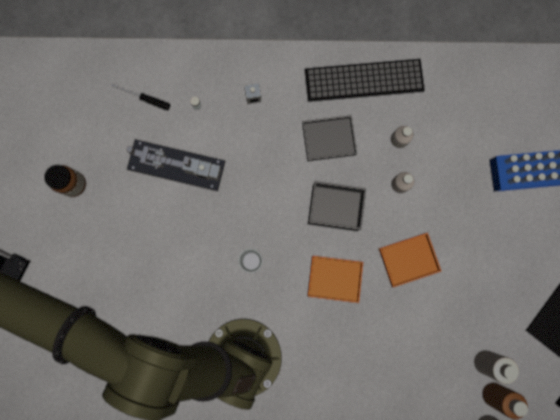

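The clamp lies at top px (177,164), with the tab end at left and the cell end at right. The shallow grey tray is at top (329,138) / scene (236,309), and the deep bin is at top (337,207). I'll zoom in on the clamp.

Run:
```python
import cv2,numpy as np
a=cv2.imread("pics/scene0.png")[205:270,330:450]; b=cv2.imread("pics/top0.png")[130:195,115:235]
f=lambda i:cv2.resize(i,(780,423//1),interpolation=cv2.INTER_CUBIC)[:, :]
cv2.imwrite("pics/clamp.png",np.vstack([cv2.resize(i,(552,299),interpolation=cv2.INTER_CUBIC) for i in(a,b)]))
```

```text
(no output)
```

View pics/clamp.png

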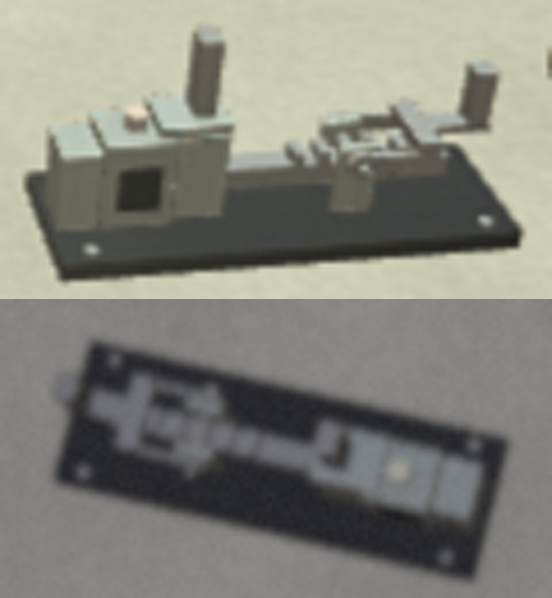

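```bash
cat > h.py <<'E'
import numpy as np
from bench import ctrl, vision
from scipy.optimize import least_squares
from scipy.spatial.transform import Rotation as R
def cam(n):
    i=vision.get_image(n); return i
def proj(i,p):
    q=np.asarray(i["extrinsics"])@np.r_[p,1]; return np.array([i["fx"]*q[0]/q[2]+i["cx"],i["fy"]*q[1]/q[2]+i["cy"]])
def back(i,uv,z):
    return least_squares(lambda p:proj(i,[p[0],p[1],z])-uv,[.5,0]).x
def triang(obs,x0=(.5,0,.1)):
    r=least_squares(lambda p:np.concatenate([proj(i,p)-uv for i,uv in obs]),x0);return r.x,r.fun
E
python3 - <<'E'
from h import *
S=cam("scene");T=cam("top")
c=lambda x,y,ox,oy:np.array([(x+.5)/4.6-.5+ox,(y+.5)/4.6-.5+oy])
loc={"h":(0,0,.1355),"t":(0,.17,.101),"p":(0,-.038,.084)}
ob=[(S,"h",c(208,33,330,205)),(S,"t",c(483,68,330,205)),(S,"p",c(136,112,330,205)),
    (T,"h",c(325,131,115,130)),(T,"t",c(66,86,115,130)),(T,"p",c(398,168,115,130))]
w=lambda p,k:np.array([p[0]-np.sin(p[2])*loc[k][1],p[1]+np.cos(p[2])*loc[k][1],loc[k][2]])
f=lambda p:np.concatenate([proj(i,w(p,k))-uv for i,k,uv in ob])
r=least_squares(f,[.55,.2,0]);print(r.x,r.fun.round(1))
for k in loc: print(k,w(r.x,k).round(4),triang([(i,uv) for i,kk,uv in ob if kk==k])[0].round(4))
print("tray",back(T,(329,138.5),.02),back(S,(236.5,310),.018))
for n,q in (("tl",(303,122)),("tr",(351,117)),("br",(355,154)),("bl",(308,160))): print(n,back(T,q,.025).round(4))
s=ctrl.get_state();print(s["time"],R.from_rotvec(s["tool_rot"]).as_matrix().round(3).tolist())
E
```

```text
[ 0.54939189  0.15849301 -0.22425022] [ 0.7  0.4  0.4 -0.2  0.6  0.6  0.7  1.3  0.3  0.   0.5  0. ]
h [0.5494 0.1585 0.1355] [0.5513 0.1576 0.1384]
t [0.5872 0.3242 0.101 ] [0.5869 0.3243 0.1004]
p [0.5409 0.1214 0.084 ] [0.5401 0.1214 0.0855]
tray [ 0.64050936 -0.24942542] [ 0.65713696 -0.25153693]
tl [ 0.6891 -0.1713]
tr [ 0.7058 -0.3154]
br [ 0.5927 -0.326 ]
bl [ 0.5735 -0.186 ]
0.6 [[-0.909, 0.417, 0.0], [0.417, 0.909, 0.0], [-0.0, 0.0, -1.0]]
```

```bash
cat >> h.py <<'E'
PSI=-.2243
def down(yaw): # tool y at world angle yaw, z down
    y=np.array([np.cos(yaw),np.sin(yaw),0]);z=np.array([0,0,-1.]);return np.c_[np.cross(y,z),y,z]
def plan(wps,p=None,M=None):
    """wps: list of (pos,R or None); prints the tool-frame shift of each from the one before"""
    s=ctrl.get_state()
    p=np.array(s["position"]) if p is None else p; M=R.from_rotvec(s["tool_rot"]).as_matrix() if M is None else M
    for q,N in wps:
        N=M if N is None else N; q=np.asarray(q)
        print("t",(M.T@(q-p)*1e3).round(1).tolist(),"w",R.from_matrix(M.T@N).as_rotvec().round(3).tolist()); p,M=q,N
def show(*k):
    s=ctrl.get_state();print(round(s["time"],2),np.round(s["position"],4),[np.round(s[x],2) for x in("ft_force","grip_width","grip_force")])
E
python3 - <<'E'
from h import *
s=ctrl.get_state();p0=np.array(s["position"]);M=R.from_rotvec(s["tool_rot"]).as_matrix()
a0=np.arctan2(M[1,1],M[0,1]);tgt=np.array([.587,.3242,.19])
plan([(p0+(tgt-p0)*k/3,down(a0+(PSI-a0)*k/3)) for k in(1,2,3)])
E
```

```text
t [-132.8, -36.9, 10.9] w [0.0, -0.0, 0.455]
t [-135.5, 25.2, 10.9] w [0.0, 0.0, 0.455]
t [-110.7, 82.2, 10.9] w [0.0, 0.0, 0.455]
```

Request:
{"op": "jog_arm", "data": {"increments": [{"tx": -27, "ty": -7, "tz": 2, "wx": 0, "wy": 0, "wz": 0.09, "gripper": 1}, {"tx": -53, "ty": -15, "tz": 4, "wx": 0, "wy": 0, "wz": 0.18, "gripper": 1}, {"tx": -80, "ty": -22, "tz": 7, "wx": 0, "wy": 0, "wz": 0.27, "gripper": 1}, {"tx": -106, "ty": -30, "tz": 9, "wx": 0, "wy": 0, "wz": 0.36, "gripper": 1}, {"tx": -133, "ty": -37, "tz": 11, "wx": 0, "wy": 0, "wz": 0.455, "gripper": 1}]}}

```text
time: 1.02
position: [0.377, 0.5009, 0.2116]
tool_rot: [-1.351, -2.836, -0.0]
ft_force: [0.2, -0.5, 0.4]
grip_width: 1.004
grip_force: 0.0
```

Request:
{"op": "jog_arm", "data": {"increments": [{"tx": -27, "ty": 5, "tz": 2, "wx": 0, "wy": 0, "wz": 0.09, "gripper": 1}, {"tx": -54, "ty": 10, "tz": 4, "wx": 0, "wy": 0, "wz": 0.18, "gripper": 1}, {"tx": -81, "ty": 15, "tz": 7, "wx": 0, "wy": 0, "wz": 0.27, "gripper": 1}, {"tx": -108, "ty": 20, "tz": 9, "wx": 0, "wy": 0, "wz": 0.36, "gripper": 1}, {"tx": -135.5, "ty": 25, "tz": 11, "wx": 0, "wy": 0, "wz": 0.455, "gripper": 1}]}}

```text
time: 1.43
position: [0.4823, 0.412, 0.2006]
tool_rot: [-1.956, -2.458, -0.001]
ft_force: [-0.8, 0.0, 0.5]
grip_width: 0.998
grip_force: 0.0
```

Request:
{"op": "jog_arm", "data": {"increments": [{"tx": -22, "ty": 16, "tz": 2, "wx": 0, "wy": 0, "wz": 0.09, "gripper": 1}, {"tx": -44, "ty": 33, "tz": 4, "wx": 0, "wy": 0, "wz": 0.18, "gripper": 1}, {"tx": -66, "ty": 49, "tz": 7, "wx": 0, "wy": 0, "wz": 0.27, "gripper": 1}, {"tx": -89, "ty": 66, "tz": 9, "wx": 0, "wy": 0, "wz": 0.36, "gripper": 1}, {"tx": -111, "ty": 82, "tz": 11, "wx": 0, "wy": 0, "wz": 0.455, "gripper": 1}]}}

```text
time: 1.85
position: [0.5878, 0.3225, 0.1896]
tool_rot: [2.46, 1.954, 0.001]
ft_force: [0.1, -0.0, -0.9]
grip_width: 0.999
grip_force: 0.0
```

Run:
```python
from h import *; import cv2
show(); W=cam("wrist"); cv2.imwrite("pics/w1.png",W["color"])
for t in ("pawl_tab","bar_handle","cell"): print(t,[( [round(v) for v in d["bbox"]],round(d["conf"],2)) for d in vision.spot_in("wrist",t)])
for n,p in (("t",(.5872,.3242,.101)),("h",(.5494,.1585,.1355)),("p",(.5409,.1214,.084))): print(n,proj(W,p).round(1))
```

```text
1.85 [0.5878 0.3225 0.1896] [array([ 0.11, -0.04, -0.88]), np.float64(1.0), np.float64(0.0)]
pawl_tab [([256, 194, 308, 257], 0.74)]
bar_handle [([279, 243, 292, 315], 0.55)]
cell []
t [283.3 214.4]
h [283.9 402.3]
p [284.1 389.3]
```

View pics/w1.png

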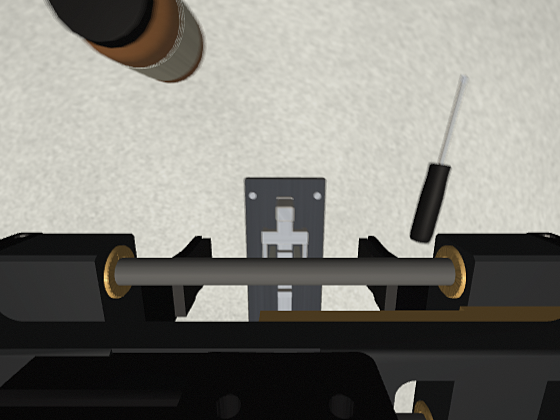

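The tab top is at wrist px (285,213), within 2 px of the prediction. The gripper is aligned, so I'm descending and pinching.

Request:
{"op": "jog_arm", "data": {"increments": [{"tx": 1, "ty": -0.5, "tz": 25, "wx": 0, "wy": 0, "wz": 0, "gripper": 1}, {"tx": 1.5, "ty": -0.7, "tz": 50, "wx": 0, "wy": 0, "wz": 0, "gripper": 0.8}, {"tx": 1.5, "ty": -0.7, "tz": 75, "wx": 0, "wy": 0, "wz": 0, "gripper": 0.6}, {"tx": 1.5, "ty": -0.7, "tz": 98, "wx": 0, "wy": 0, "wz": 0, "gripper": 0.5}, {"tx": 1.5, "ty": -0.7, "tz": 114, "wx": 0, "wy": 0, "wz": 0, "gripper": 0.5}]}}

```text
time: 2.47
position: [0.5838, 0.3269, 0.0732]
tool_rot: [-2.451, -1.963, 0.004]
ft_force: [-0.1, -0.1, 0.6]
grip_width: 0.786
grip_force: 0.0
```

Request:
{"op": "jog_arm", "data": {"increments": [{"tx": 0, "ty": 0, "tz": 0, "wx": 0, "wy": 0, "wz": 0, "gripper": 0.3}, {"tx": 0, "ty": 0, "tz": 0, "wx": 0, "wy": 0, "wz": 0, "gripper": 0}, {"tx": 0, "ty": 0, "tz": 0, "wx": 0, "wy": 0, "wz": 0, "gripper": 0}, {"tx": 0, "ty": 0, "tz": 0, "wx": 0, "wy": 0, "wz": 0, "gripper": 0}, {"tx": 0, "ty": 0, "tz": 0, "wx": 0, "wy": 0, "wz": 0, "gripper": 0}], "grip_force": 15}}

```text
time: 2.88
position: [0.5873, 0.326, 0.0775]
tool_rot: [2.455, 1.96, 0.005]
ft_force: [-0.8, -0.7, -0.2]
grip_width: 0.399
grip_force: 0.0
```

Run:
```python
from h import *
show()
# arc: TCP in clamp yz-plane relative to hinge; tool frame: x=+y clamp, z=down
s=ctrl.get_state()
hy,hz=-75.,-51.+ (101-1e3*s["position"][2]) # hinge from TCP (y, z)
for a in (.07,.14,.21,.28,.35,.42,.49,.56,.63,.7,.74):
    v=np.array([-hy,-hz]);c,sn=np.cos(a),np.sin(a)
    d=np.array([c*v[0]-sn*v[1],sn*v[0]+c*v[1]])-v
    print(a,"tx",d[0].round(1),"tz",-d[1].round(1))
```

```text
2.88 [0.5873 0.326  0.0775] [array([-0.85, -0.66, -0.19]), np.float64(0.4), np.float64(0.0)]
0.07 tx -2.1 tz -5.2
0.14 tx -4.6 tz -10.2
0.21 tx -7.4 tz -15.0
0.28 tx -10.5 tz -19.7
0.35 tx -14.0 tz -24.1
0.42 tx -17.7 tz -28.2
0.49 tx -21.7 tz -32.1
0.56 tx -26.0 tz -35.6
0.63 tx -30.6 tz -38.9
0.7 tx -35.3 tz -41.9
0.74 tx -38.1 tz -43.4
```

Request:
{"op": "jog_arm", "data": {"increments": [{"tx": -1, "ty": 0, "tz": 2, "wx": 0, "wy": 0, "wz": 0, "gripper": 0}, {"tx": -1, "ty": 0, "tz": 2, "wx": 0, "wy": 0, "wz": 0, "gripper": 0}, {"tx": -1, "ty": 0, "tz": 2, "wx": 0, "wy": 0, "wz": 0, "gripper": 0}, {"tx": -1, "ty": 0, "tz": 2, "wx": 0, "wy": 0, "wz": 0, "gripper": 0}, {"tx": -1, "ty": 0, "tz": 2, "wx": 0, "wy": 0, "wz": 0, "gripper": 0}], "grip_force": 15}}

```text
time: 3.3
position: [0.5871, 0.3238, 0.0739]
tool_rot: [2.456, 1.958, 0.002]
ft_force: [2.1, -0.1, 0.7]
grip_width: 0.184
grip_force: 15.0
```

Request:
{"op": "jog_arm", "data": {"increments": [{"tx": 0, "ty": 0, "tz": 0, "wx": 0, "wy": 0, "wz": 0, "gripper": 0}, {"tx": 0, "ty": 0, "tz": 0, "wx": 0, "wy": 0, "wz": 0, "gripper": 0}, {"tx": 0, "ty": 0, "tz": 0, "wx": 0, "wy": 0, "wz": 0, "gripper": 0}, {"tx": 0, "ty": 0, "tz": 0, "wx": 0, "wy": 0, "wz": 0, "gripper": 0}, {"tx": 0, "ty": 0, "tz": 0, "wx": 0, "wy": 0, "wz": 0, "gripper": 0}], "grip_force": 15}}

```text
time: 3.72
position: [0.587, 0.3239, 0.0739]
tool_rot: [2.455, 1.958, 0.002]
ft_force: [4.5, -0.9, 0.4]
grip_width: 0.179
grip_force: 15.0
```

Request:
{"op": "jog_arm", "data": {"increments": [{"tx": -1.9, "ty": 0, "tz": -5.2, "wx": 0, "wy": 0.07, "wz": 0, "gripper": 0}, {"tx": -4.1, "ty": 0, "tz": -10.2, "wx": 0, "wy": 0.14, "wz": 0, "gripper": 0}, {"tx": -6.6, "ty": 0, "tz": -15.1, "wx": 0, "wy": 0.21, "wz": 0, "gripper": 0}, {"tx": -9.5, "ty": 0, "tz": -19.8, "wx": 0, "wy": 0.28, "wz": 0, "gripper": 0}, {"tx": -12.7, "ty": 0, "tz": -24.3, "wx": 0, "wy": 0.35, "wz": 0, "gripper": 0}], "grip_force": 15}}

```text
time: 4.13
position: [0.5843, 0.312, 0.0985]
tool_rot: [-2.263, -1.805, -0.408]
ft_force: [4.6, 0.4, -4.1]
grip_width: 0.18
grip_force: 15.0
```

Run:
```python
from h import *
show();s=ctrl.get_state();print(R.from_rotvec(s["tool_rot"]).as_matrix()[:,2],s["joint_positions"].round(2))
```

```text
4.13 [0.5843 0.312  0.0985] [array([ 4.65,  0.4 , -4.08]), np.float64(0.18), np.float64(15.0)]
[ 0.07970234  0.33782046 -0.93782988] [-0.55  0.3   0.22  1.79 -0.46  0.9  -0.32]
```

Tracking well with low forces; continuing the arc.

Request:
{"op": "jog_arm", "data": {"increments": [{"tx": -1.9, "ty": 0, "tz": -5.2, "wx": 0, "wy": 0.07, "wz": 0, "gripper": 0}, {"tx": -4.1, "ty": 0, "tz": -10.2, "wx": 0, "wy": 0.14, "wz": 0, "gripper": 0}, {"tx": -6.6, "ty": 0, "tz": -15.1, "wx": 0, "wy": 0.21, "wz": 0, "gripper": 0}, {"tx": -9.5, "ty": 0, "tz": -19.8, "wx": 0, "wy": 0.28, "wz": 0, "gripper": 0}, {"tx": -13.5, "ty": 0, "tz": -25.5, "wx": 0, "wy": 0.37, "wz": 0, "gripper": 0}], "grip_force": 15}}

```text
time: 4.55
position: [0.5796, 0.291, 0.1179]
tool_rot: [-2.022, -1.614, -0.768]
ft_force: [1.1, -0.4, -6.3]
grip_width: 0.18
grip_force: 15.0
```

Request:
{"op": "jog_arm", "data": {"increments": [{"tx": 0, "ty": 0, "tz": 0, "wx": 0, "wy": 0, "wz": 0, "gripper": 0}, {"tx": 0, "ty": 0, "tz": 0, "wx": 0, "wy": 0, "wz": 0, "gripper": 0}, {"tx": 0, "ty": 0, "tz": 0, "wx": 0, "wy": 0, "wz": 0, "gripper": 0.2}, {"tx": 0, "ty": 0, "tz": 0, "wx": 0, "wy": 0, "wz": 0, "gripper": 0.5}, {"tx": 0, "ty": 0, "tz": 0, "wx": 0, "wy": 0, "wz": 0, "gripper": 0.5}]}}

```text
time: 4.97
position: [0.5772, 0.2931, 0.1173]
tool_rot: [-2.019, -1.617, -0.759]
ft_force: [-0.7, 0.5, 0.3]
grip_width: 0.284
grip_force: 0.0
```

Run:
```python
from h import *
show();s=ctrl.get_state();print(R.from_rotvec(s["tool_rot"]).as_matrix()[:,2],s["joint_positions"].round(2))
```

```text
4.97 [0.5772 0.2931 0.1173] [array([-0.69,  0.54,  0.26]), np.float64(0.28), np.float64(0.0)]
[ 0.14273856  0.64384348 -0.75172553] [-0.29  0.25  0.15  1.97 -0.97  0.89  0.25]
```

Request:
{"op": "jog_arm", "data": {"increments": [{"tx": 0, "ty": 0, "tz": -5, "wx": 0, "wy": 0, "wz": 0, "gripper": 0.6}, {"tx": 0, "ty": 0, "tz": -25, "wx": 0, "wy": 0, "wz": 0, "gripper": 0.6}, {"tx": 0, "ty": 0, "tz": -50, "wx": 0, "wy": 0, "wz": 0, "gripper": 0.6}, {"tx": 0, "ty": 0, "tz": -75, "wx": 0, "wy": 0, "wz": 0, "gripper": 0.6}, {"tx": 0, "ty": 0, "tz": -90, "wx": 0, "wy": 0, "wz": 0, "gripper": 0.6}]}}

```text
time: 5.38
position: [0.5654, 0.2324, 0.1872]
tool_rot: [-2.023, -1.616, -0.763]
ft_force: [0.6, -1.6, 0.5]
grip_width: 0.58
grip_force: 0.0
```

Run:
```python
from h import *
import cv2
show();s=ctrl.get_state();p=np.array(s["position"]);M=R.from_rotvec(s["tool_rot"]).as_matrix()
N=down(PSI);dr=R.from_matrix(M.T@N).as_rotvec();H=M@R.from_rotvec(dr/2).as_matrix();t=np.array([.5505,.158,.20])
plan([((p+t)/2,H),(t,N)])
im=vision.get_image("scene")["color"];cv2.imwrite("pics/s2.png",cv2.resize(im[150:290,300:480],(720,560),interpolation=cv2.INTER_CUBIC))
```

```text
5.38 [0.5654 0.2324 0.1872] [array([ 0.56, -1.59,  0.53]), np.float64(0.58), np.float64(0.0)]
t [-24.3, 1.0, -29.9] w [0.001, -0.36, 0.001]
t [-33.3, 1.0, -19.4] w [0.001, -0.36, 0.001]
```

View pics/s2.png

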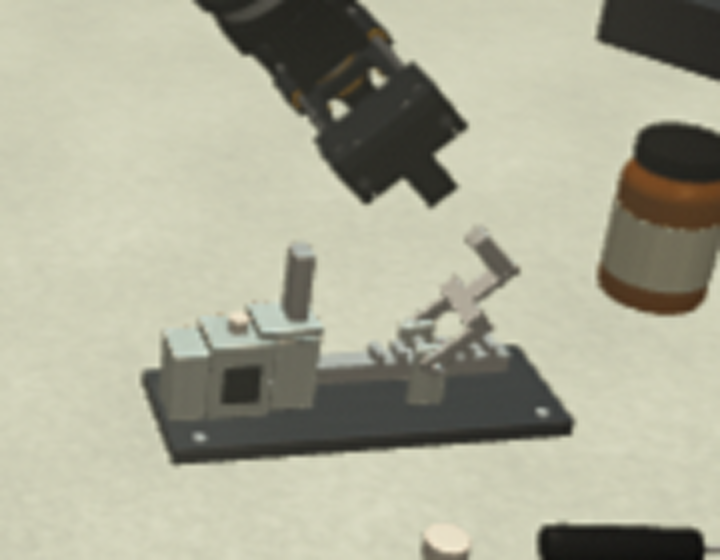

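The pawl stands up (tab at crop px (480,237)) and the handle is still in place at (300,250). Moving above the handle.

Request:
{"op": "jog_arm", "data": {"increments": [{"tx": -5, "ty": 0, "tz": -6, "wx": 0, "wy": -0.07, "wz": 0, "gripper": 0.6}, {"tx": -10, "ty": 0, "tz": -12, "wx": 0, "wy": -0.14, "wz": 0, "gripper": 0.6}, {"tx": -15, "ty": 1, "tz": -18, "wx": 0, "wy": -0.22, "wz": 0, "gripper": 0.6}, {"tx": -20, "ty": 1, "tz": -24, "wx": 0, "wy": -0.29, "wz": 0, "gripper": 0.6}, {"tx": -24, "ty": 1, "tz": -30, "wx": 0, "wy": -0.36, "wz": 0, "gripper": 0.6}]}}

```text
time: 5.85
position: [0.5574, 0.1967, 0.1918]
tool_rot: [-2.259, -1.805, -0.407]
ft_force: [-0.1, 0.6, -0.9]
grip_width: 0.6
grip_force: 0.0
```

Request:
{"op": "jog_arm", "data": {"increments": [{"tx": -7, "ty": 0, "tz": -4, "wx": 0, "wy": -0.07, "wz": 0, "gripper": 0.6}, {"tx": -14, "ty": 0, "tz": -8, "wx": 0, "wy": -0.14, "wz": 0, "gripper": 0.6}, {"tx": -21, "ty": 1, "tz": -12, "wx": 0, "wy": -0.22, "wz": 0, "gripper": 0.6}, {"tx": -28, "ty": 1, "tz": -16, "wx": 0, "wy": -0.29, "wz": 0, "gripper": 0.6}, {"tx": -33, "ty": 1, "tz": -19, "wx": 0, "wy": -0.36, "wz": 0, "gripper": 0.6}]}}

```text
time: 6.27
position: [0.5501, 0.1598, 0.198]
tool_rot: [2.452, 1.96, -0.004]
ft_force: [0.2, -0.3, -0.1]
grip_width: 0.602
grip_force: 0.0
```

Request:
{"op": "jog_arm", "data": {"increments": [{"tx": 0, "ty": 0, "tz": 0, "wx": 0, "wy": 0, "wz": 0, "gripper": 0.6}, {"tx": 0, "ty": 0, "tz": 0, "wx": 0, "wy": 0, "wz": 0, "gripper": 0.6}, {"tx": 0, "ty": 0, "tz": 0, "wx": 0, "wy": 0, "wz": 0, "gripper": 0.6}, {"tx": 0, "ty": 0, "tz": 0, "wx": 0, "wy": 0, "wz": 0, "gripper": 0.6}, {"tx": 0, "ty": 0, "tz": 0, "wx": 0, "wy": 0, "wz": 0, "gripper": 0.6}]}}

```text
time: 6.68
position: [0.5505, 0.1582, 0.1976]
tool_rot: [-2.457, -1.957, -0.0]
ft_force: [-0.6, 0.2, 0.2]
grip_width: 0.597
grip_force: 0.0
```

Run:
```python
from h import *
show(); N=down(PSI)
plan([([.5505,.158,.106],N)])
W=cam("wrist")
for t in ("bar_handle","cell"): print(t,[( [round(v) for v in d["bbox"]],round(d["conf"],2)) for d in vision.spot_in("wrist",t)])
print(proj(W,(.5505,.158,.1355)))
```

```text
6.68 [0.5505 0.1582 0.1976] [array([-0.57,  0.22,  0.16]), np.float64(0.6), np.float64(0.0)]
t [-0.3, 0.1, 91.6] w [-0.0, -0.001, -0.001]
bar_handle [([267, 87, 301, 239], 0.94)]
cell [([265, 229, 301, 261], 0.58)]
[284.44718426 224.92862199]
```

Request:
{"op": "jog_arm", "data": {"increments": [{"tx": 0, "ty": 0, "tz": 22, "wx": 0, "wy": 0, "wz": 0, "gripper": 0.6}, {"tx": 0, "ty": 0, "tz": 45, "wx": 0, "wy": 0, "wz": 0, "gripper": 0.5}, {"tx": 0, "ty": 0, "tz": 68, "wx": 0, "wy": 0, "wz": 0, "gripper": 0.5}, {"tx": 0, "ty": 0, "tz": 85, "wx": 0, "wy": 0, "wz": 0, "gripper": 0.5}, {"tx": 0, "ty": 0, "tz": 91, "wx": 0, "wy": 0, "wz": 0, "gripper": 0.4}]}}

```text
time: 7.25
position: [0.5488, 0.1582, 0.1038]
tool_rot: [-2.455, -1.958, 0.007]
ft_force: [0.3, -0.2, -0.3]
grip_width: 0.484
grip_force: 0.0
```

Request:
{"op": "jog_arm", "data": {"increments": [{"tx": 0, "ty": 0, "tz": 0, "wx": 0, "wy": 0, "wz": 0, "gripper": 0.3}, {"tx": 0, "ty": 0, "tz": 0, "wx": 0, "wy": 0, "wz": 0, "gripper": 0}, {"tx": 0, "ty": 0, "tz": 0, "wx": 0, "wy": 0, "wz": 0, "gripper": 0}, {"tx": 0, "ty": 0, "tz": 0, "wx": 0, "wy": 0, "wz": 0, "gripper": 0}, {"tx": 0, "ty": 0, "tz": 0, "wx": 0, "wy": 0, "wz": 0, "gripper": 0}], "grip_force": 20}}

```text
time: 7.67
position: [0.5495, 0.1599, 0.1081]
tool_rot: [-2.454, -1.958, 0.002]
ft_force: [-5.8, -0.1, 3.8]
grip_width: 0.235
grip_force: 20.0
```

Request:
{"op": "jog_arm", "data": {"increments": [{"tx": 6, "ty": 0, "tz": 0, "wx": 0, "wy": 0, "wz": 0, "gripper": 0}, {"tx": 12, "ty": 0, "tz": 0, "wx": 0, "wy": 0, "wz": 0, "gripper": 0}, {"tx": 18, "ty": 0, "tz": 0, "wx": 0, "wy": 0, "wz": 0, "gripper": 0}, {"tx": 24, "ty": 0, "tz": 0, "wx": 0, "wy": 0, "wz": 0, "gripper": 0}, {"tx": 30, "ty": 0, "tz": 0, "wx": 0, "wy": 0, "wz": 0, "gripper": 0}], "grip_force": 20}}

```text
time: 8.08
position: [0.5559, 0.1881, 0.1082]
tool_rot: [-2.455, -1.958, 0.004]
ft_force: [-6.1, -1.9, 4.9]
grip_width: 0.23
grip_force: 20.0
```

```bash
python3 -c "from h import *;show()"
```

```text
8.08 [0.5559 0.1881 0.1082] [array([-6.1 , -1.85,  4.87]), np.float64(0.23), np.float64(19.99)]
```

Request:
{"op": "jog_arm", "data": {"increments": [{"tx": 6, "ty": 0, "tz": 0, "wx": 0, "wy": 0, "wz": 0, "gripper": 0}, {"tx": 12, "ty": 0, "tz": 0, "wx": 0, "wy": 0, "wz": 0, "gripper": 0}, {"tx": 18, "ty": 0, "tz": 0, "wx": 0, "wy": 0, "wz": 0, "gripper": 0}, {"tx": 22, "ty": 0, "tz": 0, "wx": 0, "wy": 0, "wz": 0, "gripper": 0}, {"tx": 26, "ty": 0, "tz": 0, "wx": 0, "wy": 0, "wz": 0, "gripper": 0}], "grip_force": 20}}

```text
time: 8.5
position: [0.5618, 0.2137, 0.1082]
tool_rot: [-2.455, -1.959, 0.004]
ft_force: [-6.5, -4.0, 8.7]
grip_width: 0.226
grip_force: 20.0
```

Request:
{"op": "jog_arm", "data": {"increments": [{"tx": 0, "ty": 0, "tz": 0, "wx": 0, "wy": 0, "wz": 0, "gripper": 0}, {"tx": 0, "ty": 0, "tz": 0, "wx": 0, "wy": 0, "wz": 0, "gripper": 0.3}, {"tx": 0, "ty": 0, "tz": 0, "wx": 0, "wy": 0, "wz": 0, "gripper": 0.6}, {"tx": 0, "ty": 0, "tz": 0, "wx": 0, "wy": 0, "wz": 0, "gripper": 0.6}, {"tx": 0, "ty": 0, "tz": 0, "wx": 0, "wy": 0, "wz": 0, "gripper": 0.6}]}}

```text
time: 8.92
position: [0.5638, 0.2139, 0.1074]
tool_rot: [2.455, 1.959, 0.003]
ft_force: [-0.6, -0.5, -0.4]
grip_width: 0.441
grip_force: 0.0
```

Request:
{"op": "jog_arm", "data": {"increments": [{"tx": 0, "ty": 0, "tz": -10, "wx": 0, "wy": 0, "wz": 0, "gripper": 0.7}, {"tx": 0, "ty": 0, "tz": -30, "wx": 0, "wy": 0, "wz": 0, "gripper": 0.8}, {"tx": 0, "ty": 0, "tz": -55, "wx": 0, "wy": 0, "wz": 0, "gripper": 0.9}, {"tx": 0, "ty": 0, "tz": -80, "wx": 0, "wy": 0, "wz": 0, "gripper": 1}, {"tx": 0, "ty": 0, "tz": -95, "wx": 0, "wy": 0, "wz": 0, "gripper": 1}]}}

```text
time: 9.33
position: [0.5644, 0.2141, 0.2057]
tool_rot: [2.455, 1.958, 0.007]
ft_force: [0.2, -0.3, 0.1]
grip_width: 0.826
grip_force: 0.0
```

Run:
```python
from h import *
import cv2
show();plan([([.5409,.1214,.20],down(PSI))])
im=vision.get_image("scene")["color"];cv2.imwrite("pics/s3.png",cv2.resize(im[150:290,300:480],(720,560),interpolation=cv2.INTER_CUBIC))
W=cam("wrist");cv2.imwrite("pics/w3.png",W["color"]);print([(d["bbox"],d["conf"]) for d in vision.spot_in("wrist","cell")])
print(proj(W,(.5409,.1214,.084)))
```

```text
9.33 [0.5644 0.2141 0.2057] [array([ 0.21, -0.31,  0.06]), np.float64(0.83), np.float64(0.0)]
t [-95.6, -2.3, 5.4] w [0.004, -0.003, 0.0]
[([261.0, 250.7, 296.9, 307.1], 0.58)]
[280.36804908 293.31349481]
```

View pics/s3.png

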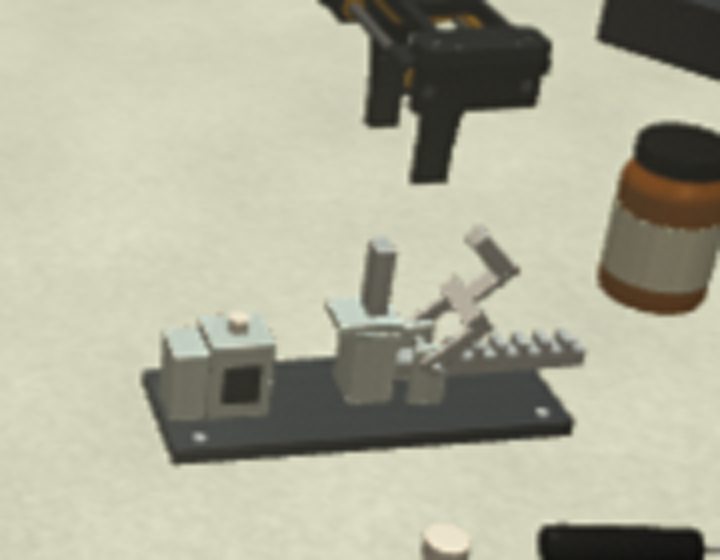

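The bar is slid back (handle at crop px (380,250)) and the cell stands free at (240,365). Going over the cell.

Request:
{"op": "jog_arm", "data": {"increments": [{"tx": -20, "ty": 0, "tz": 1, "wx": 0, "wy": 0, "wz": 0, "gripper": 1}, {"tx": -40, "ty": -1, "tz": 2, "wx": 0, "wy": 0, "wz": 0, "gripper": 1}, {"tx": -60, "ty": -1, "tz": 3, "wx": 0, "wy": 0, "wz": 0, "gripper": 1}, {"tx": -80, "ty": -2, "tz": 4, "wx": 0, "wy": 0, "wz": 0, "gripper": 1}, {"tx": -95, "ty": -2, "tz": 5, "wx": 0, "wy": 0, "wz": 0, "gripper": 1}]}}

```text
time: 9.9
position: [0.5389, 0.1194, 0.1954]
tool_rot: [-2.457, -1.958, 0.004]
ft_force: [0.1, -0.6, 0.7]
grip_width: 0.997
grip_force: 0.0
```

Request:
{"op": "jog_arm", "data": {"increments": [{"tx": 0, "ty": 0, "tz": 16, "wx": 0, "wy": 0, "wz": 0, "gripper": 1}, {"tx": 0, "ty": 0, "tz": 32, "wx": 0, "wy": 0, "wz": 0, "gripper": 1}, {"tx": 0, "ty": 0, "tz": 48, "wx": 0, "wy": 0, "wz": 0, "gripper": 1}, {"tx": 0, "ty": 0, "tz": 60, "wx": 0, "wy": 0, "wz": 0, "gripper": 1}, {"tx": 0, "ty": 0, "tz": 60, "wx": 0, "wy": 0, "wz": 0, "gripper": 1}]}}

```text
time: 10.32
position: [0.5377, 0.121, 0.1333]
tool_rot: [-2.454, -1.958, 0.009]
ft_force: [0.6, 0.4, -0.6]
grip_width: 1.001
grip_force: 0.0
```

Run:
```python
from h import *
import cv2
show();plan([([.5407,.1214,.035],down(PSI))])
W=cam("wrist");cv2.imwrite("pics/w4.png",W["color"]);print([(d["bbox"],d["conf"]) for d in vision.spot_in("wrist","cell")])
for z in(.074,.084):print(proj(W,(.5407,.1214,z)))
```

```text
10.32 [0.5377 0.121  0.1333] [array([ 0.55,  0.4 , -0.58]), np.float64(1.0), np.float64(0.0)]
t [1.4, 3.3, 98.3] w [-0.005, 0.003, 0.001]
[([258.9, 183.8, 310.4, 248.9], 0.68)]
[288.3350047  224.14855467]
[288.43255462 227.98853055]
```

View pics/w4.png

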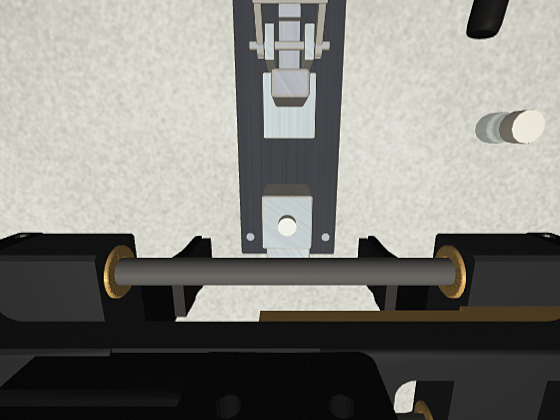

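The port shows at (287,226), within 2 px of the prediction. Descending and gripping.

Request:
{"op": "jog_arm", "data": {"increments": [{"tx": 2, "ty": 2.5, "tz": 20, "wx": 0, "wy": 0, "wz": 0, "gripper": 1}, {"tx": 2, "ty": 2.5, "tz": 42, "wx": 0, "wy": 0, "wz": 0, "gripper": 1}, {"tx": 2, "ty": 2.5, "tz": 64, "wx": 0, "wy": 0, "wz": 0, "gripper": 1}, {"tx": 2, "ty": 2.5, "tz": 84, "wx": 0, "wy": 0, "wz": 0, "gripper": 0.9}, {"tx": 2, "ty": 2.5, "tz": 97, "wx": 0, "wy": 0, "wz": 0, "gripper": 0.8}]}}

```text
time: 10.83
position: [0.5429, 0.1231, 0.0389]
tool_rot: [-2.455, -1.96, 0.0]
ft_force: [-0.9, -0.1, 0.8]
grip_width: 0.921
grip_force: 0.0
```

Request:
{"op": "jog_arm", "data": {"increments": [{"tx": 0, "ty": 0, "tz": 0, "wx": 0, "wy": 0, "wz": 0, "gripper": 0.7}, {"tx": 0, "ty": 0, "tz": 0, "wx": 0, "wy": 0, "wz": 0, "gripper": 0.6}, {"tx": 0, "ty": 0, "tz": 0, "wx": 0, "wy": 0, "wz": 0, "gripper": 0.5}, {"tx": 0, "ty": 0, "tz": 0, "wx": 0, "wy": 0, "wz": 0, "gripper": 0.3}, {"tx": 0, "ty": 0, "tz": 0, "wx": 0, "wy": 0, "wz": 0, "gripper": 0}], "grip_force": 30}}

```text
time: 11.25
position: [0.544, 0.1232, 0.0412]
tool_rot: [2.455, 1.959, 0.004]
ft_force: [0.9, -0.9, 0.2]
grip_width: 0.553
grip_force: 0.1
```

Request:
{"op": "jog_arm", "data": {"increments": [{"tx": 0, "ty": 0, "tz": 0, "wx": 0, "wy": 0, "wz": 0, "gripper": 0}, {"tx": 0, "ty": 0, "tz": 0, "wx": 0, "wy": 0, "wz": 0, "gripper": 0}, {"tx": 0, "ty": 0, "tz": 0, "wx": 0, "wy": 0, "wz": 0, "gripper": 0}, {"tx": 0, "ty": 0, "tz": 0, "wx": 0, "wy": 0, "wz": 0, "gripper": 0}, {"tx": 0, "ty": 0, "tz": 0, "wx": 0, "wy": 0, "wz": 0, "gripper": 0}], "grip_force": 30}}

```text
time: 11.67
position: [0.5424, 0.1234, 0.0405]
tool_rot: [-2.455, -1.959, 0.0]
ft_force: [-4.8, 0.9, 5.8]
grip_width: 0.457
grip_force: 30.0
```

Request:
{"op": "jog_arm", "data": {"increments": [{"tx": 0, "ty": 0, "tz": -5, "wx": 0, "wy": 0, "wz": 0, "gripper": 0}, {"tx": 0, "ty": 0, "tz": -20, "wx": 0, "wy": 0, "wz": 0, "gripper": 0}, {"tx": 0, "ty": 0, "tz": -45, "wx": 0, "wy": 0, "wz": 0, "gripper": 0}, {"tx": 0, "ty": 0, "tz": -75, "wx": 0, "wy": 0, "wz": 0, "gripper": 0}, {"tx": 0, "ty": 0, "tz": -105, "wx": 0, "wy": 0, "wz": 0, "gripper": 0}], "grip_force": 30}}

```text
time: 12.08
position: [0.5425, 0.1225, 0.1452]
tool_rot: [2.456, 1.959, -0.002]
ft_force: [0.3, -0.1, -2.9]
grip_width: 0.46
grip_force: 30.0
```

Run:
```python
from h import *
show();plan([([.640,-.2496,.145],down(PSI))])
```

```text
12.08 [0.5425 0.1225 0.1452] [array([ 0.25, -0.13, -2.9 ]), np.float64(0.46), np.float64(30.0)]
t [-341.2, 177.7, 0.4] w [-0.001, 0.001, 0.0]
```

The cell is held (2.9 N hanging). Moving it to the tray.

Request:
{"op": "jog_arm", "data": {"increments": [{"tx": -10, "ty": 5, "tz": -3, "wx": 0, "wy": 0, "wz": 0, "gripper": 0}, {"tx": -30, "ty": 16, "tz": -6, "wx": 0, "wy": 0, "wz": 0, "gripper": 0}, {"tx": -56, "ty": 29, "tz": -8, "wx": 0, "wy": 0, "wz": 0, "gripper": 0}, {"tx": -83, "ty": 43, "tz": -10, "wx": 0, "wy": 0, "wz": 0, "gripper": 0}, {"tx": -110, "ty": 57, "tz": -10, "wx": 0, "wy": 0, "wz": 0, "gripper": 0}]}}

```text
time: 12.5
position: [0.5743, 0.0011, 0.1546]
tool_rot: [2.455, 1.959, 0.0]
ft_force: [1.4, -0.1, -1.2]
grip_width: 0.458
grip_force: 30.0
```

Request:
{"op": "jog_arm", "data": {"increments": [{"tx": -27, "ty": 14, "tz": 0, "wx": 0, "wy": 0, "wz": 0, "gripper": 0}, {"tx": -54, "ty": 28, "tz": 0, "wx": 0, "wy": 0, "wz": 0, "gripper": 0}, {"tx": -81, "ty": 42, "tz": 0, "wx": 0, "wy": 0, "wz": 0, "gripper": 0}, {"tx": -108, "ty": 56, "tz": 0, "wx": 0, "wy": 0, "wz": 0, "gripper": 0}, {"tx": -135, "ty": 70, "tz": 0, "wx": 0, "wy": 0, "wz": 0, "gripper": 0}]}}

```text
time: 12.92
position: [0.6121, -0.1465, 0.1538]
tool_rot: [2.456, 1.959, -0.001]
ft_force: [-0.4, 0.7, -2.1]
grip_width: 0.455
grip_force: 30.0
```

Request:
{"op": "jog_arm", "data": {"increments": [{"tx": -27, "ty": 14, "tz": 0, "wx": 0, "wy": 0, "wz": 0, "gripper": 0}, {"tx": -52, "ty": 27, "tz": 0, "wx": 0, "wy": 0, "wz": 0, "gripper": 0}, {"tx": -75, "ty": 39, "tz": 0, "wx": 0, "wy": 0, "wz": 0, "gripper": 0}, {"tx": -90, "ty": 47, "tz": 0, "wx": 0, "wy": 0, "wz": 0, "gripper": 0}, {"tx": -96, "ty": 51, "tz": 0, "wx": 0, "wy": 0, "wz": 0, "gripper": 0}]}}

```text
time: 13.33
position: [0.6394, -0.2543, 0.1535]
tool_rot: [2.46, 1.952, -0.005]
ft_force: [-0.7, 0.4, -2.3]
grip_width: 0.459
grip_force: 30.0
```

Run:
```python
from h import *
import cv2
show();plan([([.640,-.2496,.033],down(PSI))])
im=vision.get_image("scene")["color"];cv2.imwrite("pics/s5.png",cv2.resize(im[180:360,140:370],(720,560),interpolation=cv2.INTER_CUBIC))
W=cam("wrist");print([(d["bbox"],d["conf"]) for d in vision.spot_in("wrist","tray")])
```

```text
13.33 [ 0.6394 -0.2543  0.1535] [array([-0.68,  0.37, -2.31]), np.float64(0.46), np.float64(30.0)]
t [5.1, -0.4, 120.5] w [-0.001, 0.003, -0.005]
[([207.9, 110.3, 360.9, 254.3], 0.7)]
```

View pics/s5.png

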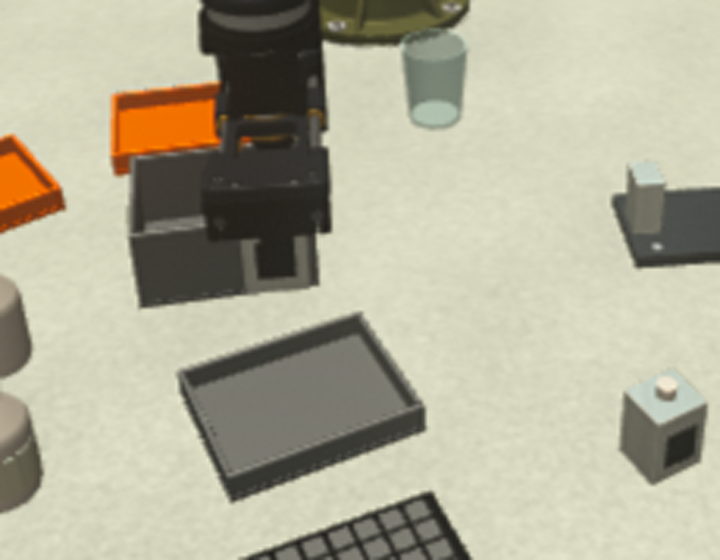

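The cell is held upright. The tray's rim corners are at crop px (181,373), (360,317), (424,408) and (233,500). Scene and top agree on a centre near (0.645,-0.251), so I'm descending.

Request:
{"op": "jog_arm", "data": {"increments": [{"tx": 2, "ty": 2, "tz": 20, "wx": 0, "wy": 0, "wz": 0, "gripper": 0}, {"tx": 4, "ty": 4, "tz": 45, "wx": 0, "wy": 0, "wz": 0, "gripper": 0}, {"tx": 4.5, "ty": 4.5, "tz": 70, "wx": 0, "wy": 0, "wz": 0, "gripper": 0}, {"tx": 4.5, "ty": 4.5, "tz": 90, "wx": 0, "wy": 0, "wz": 0, "gripper": 0}, {"tx": 4.5, "ty": 4.5, "tz": 100, "wx": 0, "wy": 0, "wz": 0, "gripper": 0}]}}

```text
time: 13.9
position: [0.6446, -0.2418, 0.0513]
tool_rot: [-2.448, -1.96, 0.002]
ft_force: [-1.3, -0.4, -3.0]
grip_width: 0.457
grip_force: 30.0
```

Request:
{"op": "jog_arm", "data": {"increments": [{"tx": 0, "ty": 0, "tz": 5, "wx": 0, "wy": 0, "wz": 0, "gripper": 0}, {"tx": 0, "ty": 0, "tz": 9, "wx": 0, "wy": 0, "wz": 0, "gripper": 0}, {"tx": 0, "ty": 0, "tz": 12, "wx": 0, "wy": 0, "wz": 0, "gripper": 0}, {"tx": 0, "ty": 0, "tz": 14, "wx": 0, "wy": 0, "wz": 0, "gripper": 0}, {"tx": 0, "ty": 0, "tz": 14, "wx": 0, "wy": 0, "wz": 0, "gripper": 0}]}}

```text
time: 14.32
position: [0.6466, -0.2458, 0.0415]
tool_rot: [2.455, 1.959, 0.001]
ft_force: [-0.2, -0.7, -3.0]
grip_width: 0.458
grip_force: 30.0
```

Request:
{"op": "jog_arm", "data": {"increments": [{"tx": 0, "ty": 0, "tz": 2, "wx": 0, "wy": 0, "wz": 0, "gripper": 0}, {"tx": 0, "ty": 0, "tz": 4, "wx": 0, "wy": 0, "wz": 0, "gripper": 0}, {"tx": 0, "ty": 0, "tz": 4, "wx": 0, "wy": 0, "wz": 0, "gripper": 0}, {"tx": 0, "ty": 0, "tz": 4, "wx": 0, "wy": 0, "wz": 0, "gripper": 0}, {"tx": 0, "ty": 0, "tz": 4, "wx": 0, "wy": 0, "wz": 0, "gripper": 0}]}}

```text
time: 14.73
position: [0.6462, -0.2458, 0.0368]
tool_rot: [2.456, 1.959, 0.0]
ft_force: [-0.5, 0.4, -1.7]
grip_width: 0.458
grip_force: 30.0
```

Request:
{"op": "jog_arm", "data": {"increments": [{"tx": 0, "ty": 0, "tz": 1, "wx": 0, "wy": 0, "wz": 0, "gripper": 0}, {"tx": 0, "ty": 0, "tz": 2, "wx": 0, "wy": 0, "wz": 0, "gripper": 0}, {"tx": 0, "ty": 0, "tz": 3, "wx": 0, "wy": 0, "wz": 0, "gripper": 0}, {"tx": 0, "ty": 0, "tz": 4, "wx": 0, "wy": 0, "wz": 0, "gripper": 0}, {"tx": 0, "ty": 0, "tz": 4, "wx": 0, "wy": 0, "wz": 0, "gripper": 0}]}}

```text
time: 15.15
position: [0.6459, -0.2456, 0.0324]
tool_rot: [-2.455, -1.959, 0.0]
ft_force: [-0.1, 0.2, -2.1]
grip_width: 0.456
grip_force: 30.0
```

Request:
{"op": "jog_arm", "data": {"increments": [{"tx": 0, "ty": 0, "tz": 0.5, "wx": 0, "wy": 0, "wz": 0, "gripper": 0}, {"tx": 0, "ty": 0, "tz": 1, "wx": 0, "wy": 0, "wz": 0, "gripper": 0}, {"tx": 0, "ty": 0, "tz": 1.5, "wx": 0, "wy": 0, "wz": 0, "gripper": 0}, {"tx": 0, "ty": 0, "tz": 1.5, "wx": 0, "wy": 0, "wz": 0, "gripper": 0}, {"tx": 0, "ty": 0, "tz": 1.5, "wx": 0, "wy": 0, "wz": 0, "gripper": 0}]}}

```text
time: 15.57
position: [0.6461, -0.2458, 0.0316]
tool_rot: [2.456, 1.959, 0.0]
ft_force: [-0.4, 0.5, 1.2]
grip_width: 0.456
grip_force: 30.0
```

Contact at the expected height; releasing and withdrawing.

Request:
{"op": "jog_arm", "data": {"increments": [{"tx": 0, "ty": 0, "tz": 0, "wx": 0, "wy": 0, "wz": 0, "gripper": 0.48}, {"tx": 0, "ty": 0, "tz": 0, "wx": 0, "wy": 0, "wz": 0, "gripper": 0.55}, {"tx": 0, "ty": 0, "tz": 0, "wx": 0, "wy": 0, "wz": 0, "gripper": 0.65}, {"tx": 0, "ty": 0, "tz": 0, "wx": 0, "wy": 0, "wz": 0, "gripper": 0.65}, {"tx": 0, "ty": 0, "tz": 0, "wx": 0, "wy": 0, "wz": 0, "gripper": 0.65}]}}

```text
time: 15.98
position: [0.6463, -0.2457, 0.0313]
tool_rot: [2.456, 1.959, 0.0]
ft_force: [-0.5, 0.5, 0.2]
grip_width: 0.63
grip_force: 0.0
```

Request:
{"op": "jog_arm", "data": {"increments": [{"tx": 0, "ty": 0, "tz": -5, "wx": 0, "wy": 0, "wz": 0, "gripper": 0.65}, {"tx": 0, "ty": 0, "tz": -20, "wx": 0, "wy": 0, "wz": 0, "gripper": 0.65}, {"tx": 0, "ty": 0, "tz": -45, "wx": 0, "wy": 0, "wz": 0, "gripper": 0.65}, {"tx": 0, "ty": 0, "tz": -75, "wx": 0, "wy": 0, "wz": 0, "gripper": 0.65}, {"tx": 0, "ty": 0, "tz": -105, "wx": 0, "wy": 0, "wz": 0, "gripper": 0.65}]}}

```text
time: 16.4
position: [0.6459, -0.2458, 0.1384]
tool_rot: [2.456, 1.959, 0.0]
ft_force: [1.1, -0.7, -0.2]
grip_width: 0.654
grip_force: 0.0
```

Request:
{"op": "jog_arm", "data": {"increments": [{"tx": 0, "ty": 0, "tz": -20, "wx": 0, "wy": 0, "wz": 0, "gripper": 0.65}, {"tx": 0, "ty": 0, "tz": -40, "wx": 0, "wy": 0, "wz": 0, "gripper": 0.65}, {"tx": 0, "ty": 0, "tz": -60, "wx": 0, "wy": 0, "wz": 0, "gripper": 0.65}, {"tx": 0, "ty": 0, "tz": -60, "wx": 0, "wy": 0, "wz": 0, "gripper": 0.65}, {"tx": 0, "ty": 0, "tz": -60, "wx": 0, "wy": 0, "wz": 0, "gripper": 0.65}]}}

```text
time: 16.82
position: [0.6471, -0.2463, 0.1991]
tool_rot: [2.453, 1.957, 0.004]
ft_force: [-0.4, 1.0, -0.5]
grip_width: 0.649
grip_force: 0.0
```

Run:
```python
from h import *
import cv2
show()
im=vision.get_image("scene")["color"];cv2.imwrite("pics/s6.png",cv2.resize(im[180:360,140:470],(792,432),interpolation=cv2.INTER_CUBIC))
```

```text
16.82 [ 0.6471 -0.2463  0.1991] [array([-0.41,  0.96, -0.49]), np.float64(0.65), np.float64(0.0)]
```

View pics/s6.png

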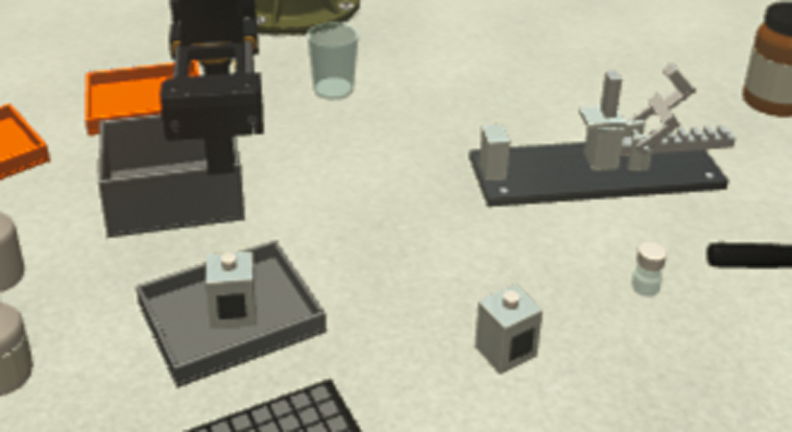

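The cell stands upright in the middle of the shallow tray (crop px (230,290)), the bar is back, and the arm is clear.

```bash
python3 -c "
from bench import ctrl
print(ctrl.close_job())"
```

```text
the job is handed in; nothing more can be done
None
```

I handed the job in at about 17 s of the 51 s allowed. The pawl is lifted, the bar is slid back to its stop, and the cell stands upright and released near the middle of the shallow grey tray; the hand-in call did not report the verdict.

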